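# Let the cork balls out of the dispenser

## Task

Push the wooden tray along the worktop until its end is fully home against the foot of the ball dispenser, under the lip of the chute. Then press the wooden paddle of the rocker down with the fingertips and keep it down until both cork balls have rolled under the raised gate into the tray, and let go so that the gate drops shut. Do not lift or tip the tray, do not touch the balls or the gate, and leave the other things on the worktop where they stand.

Things in the scene. Friction and masses are not known exactly. Their poses are not given: they have to be found in the camera images.
- dispenser: Fixed: dark wooden foot 100 x 215 x 30 mm (x, y, z) with a steel chute on top, up to 130 mm high. Origin: worktop, middle of the foot's front face (plane y = 0, looking to its -y: the tray's stop); foot spans y 0 to 215, x -50 to 50 mm. Chute falls to -y along x = 0, lip overhanging 25 mm, underside at z = 39 mm. Rocker beam along x, pivot at x -65, y 50, z 100 mm; 145 mm high when raised.
- rocker_angle (a joint): Lever angle, rad: 0 = at rest, gate shut (a spring returns it); grows as the paddle is pressed down; end stop 0.5. Balls pass under the gate from about 0.38 on; both are through and in the tray within 2 s. Needs about 2 N to start and 6 N at the end stop, straight down; the paddle's middle sinks about 23 mm in all.
- rocker: The rocking lever: steel beam 12 mm wide and 8 mm thick along the dispenser's x, with the paddle at its robot-side end and the gate at its other end. Origin on the pivot; its axes match the dispenser's at rest.
- paddle (a point): The part to press: flat wooden pad, 36 (x) x 44 (y) x 8 mm, on the robot-side end of the rocker. This point: middle of its top face, at rest 110 mm above the worktop (dispenser frame x -113, y 50, z 110 mm), 48 mm from the pivot; it tilts with the rocker.
- gate (a point): Steel gate plate, 22 mm wide and 4 mm thick, hanging from the other end of the rocker down into the chute; stands in front of the balls. This point: at the beam, 65 mm from the pivot (dispenser frame at rest: x = 0, y = 50, z = 100 mm). Not to be touched.
- tray: Loose open wooden tray, 100 (x) x 150 (y) x 32 mm high, walls 5 mm, about 0.3 kg, slides with 1 to 4 N. Origin: centre of its underside. Starts in front of the chute's lip, 50 to 110 mm short of the foot, within 12 mm of the chute's line and 0.1 rad of parallel. Home: its +y end flat against the foot's front face, origin then at x about 0, y = -75 mm in the dispenser's frame.
- ball_1: Centre of the first cork ball, 28 mm across, 12 g; it rests against the gate in the chute.
- ball_2: Centre of the second cork ball, 28 mm across, 12 g; it rests behind the first, uphill.
- shot_glass: Bystander: clear shot glass, 48 mm across, 61 mm high, on the worktop on the far side of the tray's path. Origin at the centre of its underside.
- bottle_stopper: Bystander: metal bottle stopper standing on its knob, 35 mm across, 52 mm high, left of the paddle. Origin at the centre of its underside.
- salt_shaker: Bystander: glass salt shaker with metal cap, 44 mm across, 90 mm high, at the far left or far right of the work. Origin at the centre of its underside.
- jigger: Bystander: metal two-ended bar measure, 43 mm across, 78 mm high, at the other side. Origin at the centre of its underside.
Things that resemble listed ones, but are neither listed nor needed, are in the scene too. What is shaped like the tray but black is not meant.

How it is judged (in metres and radians):
On the way, in this order (a step that is already met when the one before it is completed fails the run):
1. the tray is pushed home against the dispenser's foot while the gate is still shut (y of tray in the frame of dispenser above -0.087 m and x of tray in the frame of dispenser between -0.028 and 0.028 m and angle between the y axis of tray and the y axis of dispenser, either way round below 0.12 rad and value of joint rocker_angle below 0.1 rad), for 0.2 s.
2. the paddle is pressed down by the fingers so that the gate is raised, with the tray still home (y of tray in the frame of dispenser above -0.087 m and x of tray in the frame of dispenser between -0.028 and 0.028 m and angle between the y axis of tray and the y axis of dispenser, either way round below 0.12 rad and value of joint rocker_angle above 0.36 rad and contact force between the fingers and rocker above 0.5 N), for 0.1 s.
3. both balls have rolled into the tray (x of ball_1 in the frame of tray between -0.046 and 0.046 m and y of ball_1 in the frame of tray between -0.071 and 0.071 m and z of ball_1 in the frame of tray between 0 and 0.03 m and x of ball_2 in the frame of tray between -0.046 and 0.046 m and y of ball_2 in the frame of tray between -0.071 and 0.071 m and z of ball_2 in the frame of tray between 0 and 0.03 m), for 0.2 s.
At the end, for the whole second after the job is handed in: Both cork balls lie inside the tray; the tray stands home against the foot (gap at most 12 mm, at most 28 mm off the chute's line, within 0.12 rad of parallel) and at rest; the gate is shut again (rocker below 0.06 rad) (all of step 3 and y of tray in the frame of dispenser above -0.087 m and x of tray in the frame of dispenser between -0.028 and 0.028 m and angle between the y axis of tray and the y axis of dispenser, either way round below 0.12 rad and value of joint rocker_angle below 0.06 rad and linear speed of tray below 0.02 m/s); the robot touches nothing.
It fails at once if the tray is lifted (more than 10 mm) or tipped (more than 0.12 rad) (height (world z) of tray above 0.01 m or angle between tray's own z axis and vertical above 0.12 rad).
It fails at once if a ball is touched by the robot (contact force between any of the fingers, the arm and ball_1 above 0.3 N or contact force between any of the fingers, the arm and ball_2 above 0.3 N).
It fails at once if the gate is touched by the robot (contact force between any of the fingers, the arm and rocker_c2 above 0.3 N).
It fails at once if a bystander is moved (more than 20 mm) or tipped over (more than 0.3 rad) (distance of any of shot_glass, bottle_stopper, salt_shaker, jigger from where it was at the start of the episode above 0.02 m or angle between any of shot_glass, bottle_stopper, salt_shaker, jigger's own z axis and vertical above 0.3 rad).
It also fails if it takes over 48 s, if anything falls off the work surface, if the arm or the gripper's body presses on something with over 40 N, if the wrist force passes 120 N, or if a joint passes its speed limit or range.

## Robot

A 6-joint arm with a two-finger parallel gripper is mounted at the origin on a cart in front of the work surface, level with it; the furniture and walls round the work are solid. World frame = base frame: x ahead of the robot, y to its left, z up, the work surface at z = 0. Lengths are in m, angles in degrees, forces in N, time in s.
With the tool pointing down it reaches from about 0.4 to 0.825 m from the base axis. Payload 7 kg.
Tool frame: the origin (TCP) lies at the very end of the fingers, on their centre line; the grasp point (between the pads) lies 19 mm behind it (r.hold_point_z is the distance from the TCP to the grasp point, in m); z points along the fingers, y is the line along which they close (so a half turn about z gives the same grasp; the last joint's range is limited). The gripper opens to 88 mm and grips with 3 to 60 N. Pads are 19 mm wide; open, the fingers measure 130 mm over their backs; the gripper's body (78 mm by 193 mm) begins 47 mm behind the grasp point.
Start: joints at [80.22, 20.546, 0.682, 0, -70.136, -16.507], TCP at [0.299, 0.605, 0.227] pointing down, gripper open.
Joint ranges: [-176.03, 176.03], [-82.01, 121.73], [-58.28, 71.71], [-173.87, 95.51], [-174.79, -0.11], [-173.66, 173.66]. Speed limits (degrees/s): [136.94, 136.94, 172.46, 180, 180, 180].

## Interface

Orientations are given as [roll, pitch, yaw] about the fixed x, y, z axes, in that order (R = Rz(yaw) Ry(pitch) Rx(roll)).
In Python, from plant import telemetry, vision, workorder, r gives the robot as it stands.
- The arm moves only by the tool move_arm, never from a script. Its argument "plan" is a list of rows, each a list of 7 numbers: the opening, from -1 (shut) to 1 (fully open), so that 0 is half open, then the shift along the world's x, y, z in m, then the turn, a rotation vector about the world's x, y, z in degrees. In form: [[fingers, dx, dy, dz, ax, ay, az], ...]. A call has 1 to 20 rows; each row shifts and turns the commanded pose from where the row before left it; what a row does not reach is not made up. A row lasts 1/8 s, in which the tool goes at most 62.5 mm and 10.7 degrees, less where a joint would pass 70% of its speed; a pose out of reach is approached as far as the arm can. A call is refused whole if a number of a shift passes 0.0625 or a number of a turn 10.7, either way. A call with a gripper value outside its range is refused whole. The fingers move at their own pace and stop on an object; "force" is the grip in N (left out, the last holds). Time passes only in rows, so rows that do not move let the fingers close. It gives the time, the measured TCP pose, the force, the opening and the grip force at its end, in the units of the state.
- telemetry.get_state(): the state, without advancing time (a new reading comes with each control period).
- vision.capture(name): name is "scene" or "side" or "wrist"; returns a dict with "img" (420x560x3 uint8, red, green, blue), "depth" (420x560 float32, m along the optical axis (not along the pixel's ray), 0 where there is no reading), "intrinsics" (3x3 intrinsics, pixels), "R" (3x3) and "t" (3): a world point X has camera coordinates R X + t. Camera axes: x right, y down, z forward; pixel columns grow to the right and rows downward; lengths in m; the calibration is good to about 2 mm. A picture is of the moment at which its call begins.
- workorder.close_job(): hands the job in; it is judged then, once.
The state is a dict: "time_s": time; "joints": joint angles; "qd": joint speeds; "joint_torque": joint torques, N m; "tcp_pos": TCP position; "eef_rot": TCP orientation; "contact_force": force on the tool from outside, world axes, zero at the start; "moment": the same for the moment, N m; "gripper_width": finger opening in m; "gripper_force": force on a finger pad.
Only numpy, scipy, OpenCV 4.12 (cv2) and the standard library are available. Lean on these libraries where they do the work, as an engineer would, in place of code of your own. Each camera call takes 0.05 s, during which the arm holds its last target. There are 200 camera calls.

## Working session

There is one attempt and no reset: what is moved stays moved. The work goes in short steps, Python scripts to look and compute and a tool call to move; the robot and the scene stay as the last step left them, time stands still between calls to the robot, and variables do not carry over. Pictures are saved under pics/ and viewed, at most 10 in all, crops included, and the job is handed in when it is done.

Besides the shell and the picture viewer there is one more tool, called after "Call:" by a JSON object that holds its "api" and its "payload". move_arm: Moves the arm, as the interface text tells. Its arguments: {"type":"object","properties":{"plan":{"type":"array"},"force":{"type":"number"}},"required":["plan"]}

```bash
mkdir -p pics; cat > h.py <<'E'
import numpy as np, cv2, pickle
from plant import telemetry, vision, workorder, r
def cap(n):
    c=vision.capture(n); pickle.dump(c,open(f'{n}.pkl','wb')); return c
def load(n): return pickle.load(open(f'{n}.pkl','rb'))
def pts(c):
    K=np.array(c['intrinsics']);R=np.array(c['R']);t=np.array(c['t'])
    v,u=np.mgrid[:420,:560]; d=c['depth']
    P=np.stack([(u-K[0,2])/K[0,0]*d,(v-K[1,2])/K[1,1]*d,d],-1)
    return (P-t)@R
def ray(c,u,v,z):
    K=np.array(c['intrinsics']);R=np.array(c['R']);t=np.array(c['t'])
    o=-R.T@t; d=R.T@np.linalg.solve(K,[u,v,1.]); return o+d*(z-o[2])/d[2]
def proj(c,X):
    p=np.array(c['intrinsics'])@(np.array(c['R'])@np.array(X)+np.array(c['t'])); return p[:2]/p[2]
E
python3 - <<'E'
from h import *
for n in('scene','side'):
    c=cap(n); print(n,-np.array(c['R']).T@c['t'])
    cv2.imwrite(f'pics/{n}1.png',cv2.resize(c['img'][...,::-1],(800,600)))
print(telemetry.get_state())
E
```

```text
scene [-0.43467416 -0.42386454  0.60433146]
side [0.60424476 1.35852761 0.79046466]
{'time_s': 0.1, 'joints': array([ 8.02185491e+01,  2.05882366e+01,  6.40355232e-01, -1.83207260e-02,
       -7.01365013e+01, -1.65065954e+01]), 'qd': array([ 0.08215719, -0.11060987,  0.13835602,  0.07625435, -0.0166382 ,
       -0.01122297]), 'joint_torque': array([-1.00584268e-03, -5.84162629e+01,  2.93749255e+01,  7.01528192e+00,
        1.01769750e-02, -5.30479656e-05]), 'tcp_pos': array([0.29877814, 0.60479253, 0.22571444]), 'eef_rot': array([ 1.79914201e+02, -7.46374855e-03, -2.62942784e+01]), 'contact_force': array([ 1.21409219, -0.59433109,  0.09297585]), 'moment': array([-0.06995709, -0.0204034 ,  0.02920632]), 'gripper_force': 0.0, 'gripper_width': 0.08750028097482222}
```

View pics/scene1.png

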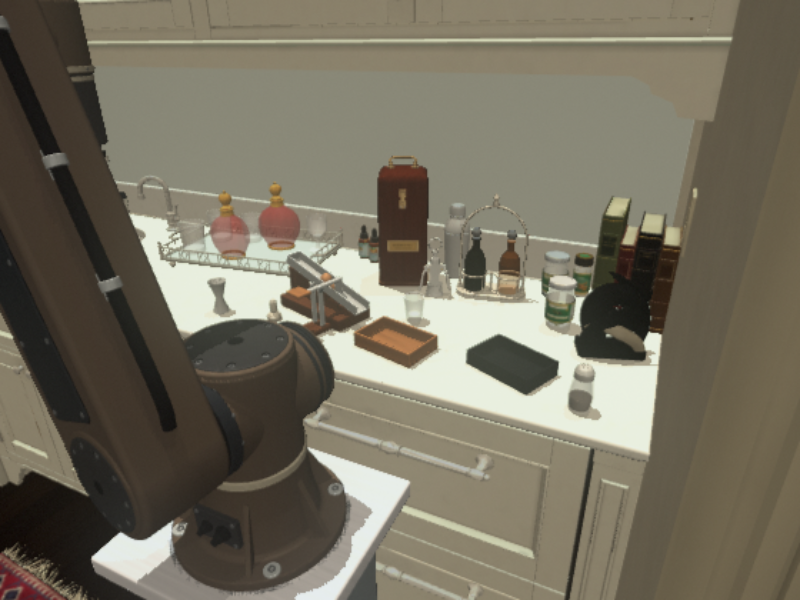

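View pics/side1.png

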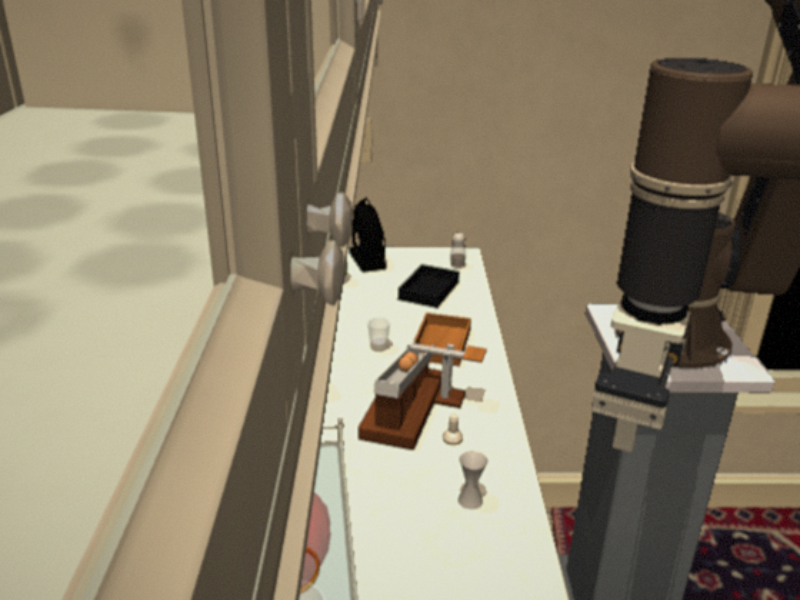

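The scene view shows two tray shapes: the brown one at about (396,341), lying in front of the dispenser's chute, and a black one at about (512,362), which is the decoy. The brown one is the tray I want. The dispenser is at about (325,292), the paddle in the side view at about (476,353), the stopper at (272,310), the shot glass at (414,305), the jigger at (218,295) and the salt shaker at (582,388).

```bash
python3 - <<'E'
from h import *
out=[]
for n in('scene','side'):
    c=load(n);P=pts(c);hsv=cv2.cvtColor(c['img'],cv2.COLOR_RGB2HSV)
    ok=(c['depth']>0)&(P[...,0]>.3)&(P[...,0]<.95)&(P[...,1]>-.4)&(P[...,1]<.75)&(P[...,2]>.004)&(P[...,2]<.18)
    br=ok&(hsv[...,1]>110)&((hsv[...,0]<22)|(hsv[...,0]>172))&(hsv[...,2]>30)
    k,l,s,ce=cv2.connectedComponentsWithStats(br.astype(np.uint8))
    for i in range(1,k):
        if s[i,4]<25: continue
        Q=P[l==i]; print(n,s[i],'min',Q.min(0).round(3),'max',Q.max(0).round(3),'med',np.median(Q,0).round(3),np.median(hsv[l==i],0))
        top=Q[:,2]>Q[:,2].max()-.008
        r_=cv2.minAreaRect((Q[:,:2]*1000).astype(np.float32)); print('   rect',r_)
    # everything else above table
    k,l,s,ce=cv2.connectedComponentsWithStats((ok&(P[...,2]>.012)).astype(np.uint8))
    for i in range(1,k):
        if s[i,4]<25: continue
        Q=P[l==i]; print('  obj',s[i],Q.min(0).round(3),Q.max(0).round(3))
    x0,y0,x1,y1=(180,150,330,270) if n=='scene' else (240,200,360,320)
    out.append(cv2.resize(c['img'][y0:y1,x0:x1,::-1],(400*(x1-x0)//(x1-x0),400*(y1-y0)//(x1-x0)),interpolation=cv2.INTER_CUBIC))
h=max(o.shape[0] for o in out)
cv2.imwrite('pics/crop1.png',np.hstack([cv2.copyMakeBorder(o,0,h-o.shape[0],0,0,0) for o in out]))
E
```

```text
scene [183 139  25  19 297] min [0.793 0.527 0.111] max [0.86  0.617 0.179] med [0.821 0.567 0.139] [  5. 123. 148.]
   rect ((822.904296875, 567.0053100585938), (52.3146858215332, 98.21534729003906), 32.081974029541016)
scene [154 144  15  17 124] min [0.694 0.613 0.12 ] max [0.732 0.675 0.18 ] med [0.71  0.642 0.152] [  7.5 126.5 150.5]
   rect ((715.0148315429688, 642.890625), (60.991302490234375, 35.0637321472168), 77.09825134277344)
scene [285 154  14  11  55] min [0.797 0.104 0.141] max [0.82  0.146 0.18 ] med [0.809 0.121 0.168] [ 11. 113.  62.]
   rect ((808.5050659179688, 123.97593688964844), (14.734451293945312, 46.909732818603516), 23.231637954711914)
scene [188 169  18   6  59] min [0.804 0.54  0.032] max [0.856 0.608 0.06 ] med [0.816 0.565 0.04 ] [ 15. 128. 140.]
   rect ((822.4271850585938, 568.5973510742188), (33.379756927490234, 72.521728515625), 33.841827392578125)
scene [272 168  21   8 143] min [0.776 0.121 0.098] max [0.811 0.189 0.128] med [0.793 0.155 0.112] [ 18. 131. 122.]
   rect ((793.7210083007812, 155.29127502441406), (14.565093994140625, 73.5778045654296
[... 3986 characters left out ...]
11. 171. 136.]
   rect ((696.0127563476562, 688.7477416992188), (13.489585876464844, 40.140872955322266), 0.1732521951198578)
  obj [245 138  25  51 843] [ 0.622 -0.4    0.012] [ 0.711 -0.303  0.177]
  obj [314 162  12  24 231] [ 0.42  -0.372  0.012] [ 0.46  -0.333  0.094]
  obj [278 184  44  30 541] [ 0.441 -0.303  0.012] [ 0.591 -0.122  0.04 ]
  obj [ 250  218   91   95 3643] [ 0.435 -0.052  0.012] [0.659 0.382 0.13 ]
  obj [257 221  16  24 307] [0.608 0.02  0.012] [0.652 0.077 0.066]
  obj [310 289  14  21 167] [0.482 0.341 0.012] [0.514 0.368 0.055]
  obj [ 211  292   40  128 3070] [0.64  0.392 0.026] [0.716 0.738 0.145]
  obj [321 315  20  37 500] [0.461 0.47  0.012] [0.502 0.518 0.081]
```

View pics/crop1.png

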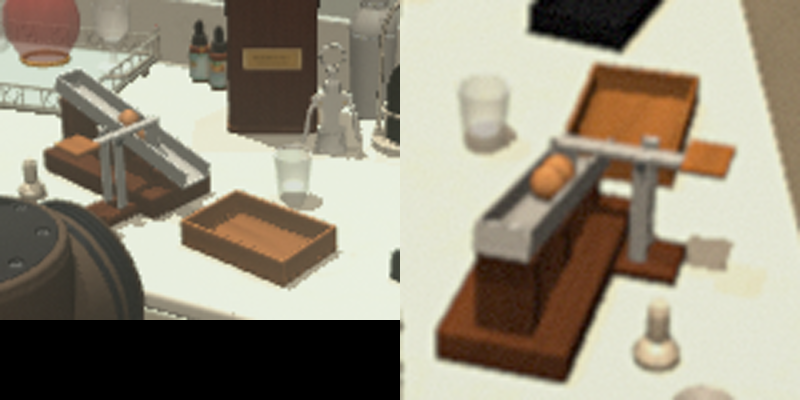

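The crop confirms it: the brown, open tray lies ahead of the chute lip, and the shot glass is on its far side. Next I need the dispenser's pose more accurately.

```bash
python3 - <<'E'
from h import *
A=[];T=[];Pd=[]
for n in('scene','side'):
    c=load(n);P=pts(c);hsv=cv2.cvtColor(c['img'],cv2.COLOR_RGB2HSV)
    reg=(c['depth']>0)&(P[...,0]>.4)&(P[...,0]<.68)&(P[...,1]>.125)&(P[...,1]<.42)
    foot=reg&(P[...,2]>.026)&(P[...,2]<.033)&(hsv[...,1]>90)
    Q=P[foot];A.append(Q);print(n,'foot',len(Q),cv2.minAreaRect((Q[:,:2]*1000).astype(np.float32)))
    # beam: z .1-.112 grey
    b=reg&(P[...,2]>.098)&(P[...,2]<.118)&(hsv[...,1]>110)&(P[...,0]<.5)
    Q=P[b];Pd.append(Q);print('paddle',len(Q),np.median(Q,0),cv2.minAreaRect((Q[:,:2]*1000).astype(np.float32)))
    t=(c['depth']>0)&(P[...,0]>.4)&(P[...,0]<.58)&(P[...,1]>-.07)&(P[...,1]<.135)&(P[...,2]>.006)&(P[...,2]<.037)
    Q=P[t];T.append(Q);print('tray',len(Q),cv2.minAreaRect((Q[:,:2]*1000).astype(np.float32)))
    ch=reg&(P[...,2]>.045)&(P[...,0]>.5)&(hsv[...,1]<90)
    Q=P[ch];print('chute',len(Q),cv2.minAreaRect((Q[:,:2]*1000).astype(np.float32)))
for L in(A,T,Pd):
    print(cv2.minAreaRect((np.vstack(L)[:,:2]*1000).astype(np.float32)))
Q=np.vstack(A)
np.save('foot.npy',Q)
im=np.full((600,800,3),255,np.uint8)
for L,col in((A,(40,40,160)),(T,(0,140,255)),(Pd,(200,0,0))):
    for j,Q in enumerate(L):
        for x,y,z in Q:
            cv2.circle(im,(int(700-(y+.06)*1400) ,int(580-(x-.36)*1600*1400/1600)),1+j,tuple(int(v*(1-.4*j)) for v in col),-1)
cv2.imwrite('pics/top.png',im)
E
```

```text
scene foot 179 ((557.6282348632812, 266.8614501953125), (205.31890869140625, 62.16107940673828), 73.30442810058594)
paddle 83 [0.44771396 0.23893913 0.10998077] ((450.8200378417969, 241.8989715576172), (44.39548110961914, 36.34599304199219), 71.92489624023438)
tray 1013 ((495.4123229980469, 35.427696228027344), (154.12176513671875, 107.60538482666016), 77.06653594970703)
chute 5053 ((578.8060913085938, 273.45428466796875), (294.9643859863281, 159.70265197753906), 89.08912658691406)
side foot 790 ((580.8187255859375, 269.06243896484375), (213.32525634765625, 97.20327758789062), 73.0099105834961)
paddle 126 [0.45831631 0.24850208 0.11132256] ((457.44482421875, 243.60508728027344), (41.89442443847656, 33.97126388549805), 75.42292785644531)
tray 766 ((495.6496887207031, 25.119400024414062), (186.73175048828125, 135.86952209472656), 60.81108093261719)
chute 1285 ((584.9590454101562, 278.9886474609375), (289.43536376953125, 175.1358642578125), 86.83865356445312)
((578.3024291992188, 267.31884765625), (218.073974609375, 101.50354766845703), 73.30442810058594)
((494.69061279296875, 27.533401489257812), (184.79373168945312, 138.04469299316406), 63.7357063293457)
((453.1318664550781, 242.62437438964844), (47.347225189208984, 40.09861373901367), 72.67826080322266)
```

View pics/top.png

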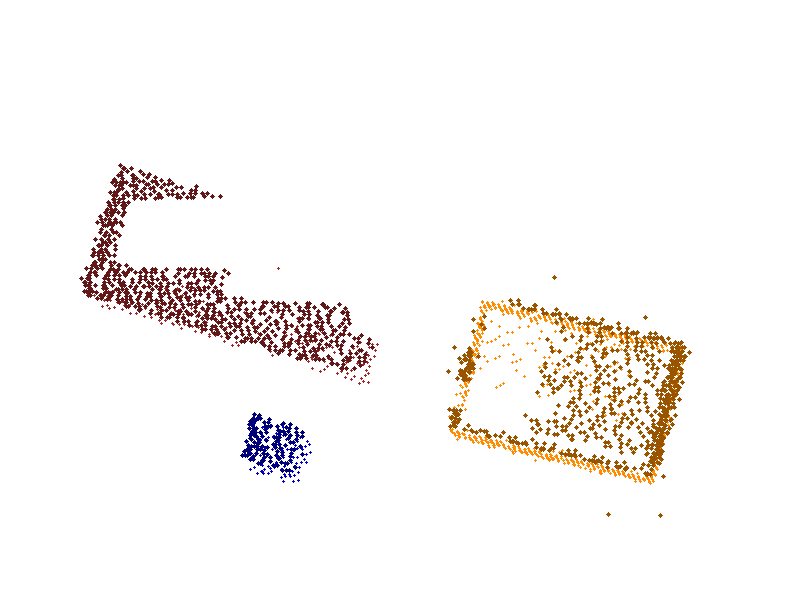

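The top-down plot gives a clean foot, with the dispenser's +y axis at 73.2° and its origin at about (0.548, 0.165). The tray is centred at (0.495, 0.035) and turned to about 76.5°. The paddle is at about (0.454, 0.245). I'll swing over behind the tray with the fingers half open so they push on two points.

Call:
{"api": "move_arm", "payload": {"plan": [[0.14,0.0085,-0.0336,0,0,0,-4],[0.14,0.0085,-0.0336,0,0,0,-4],[0.14,0.0085,-0.0336,0,0,0,-4],[0.14,0.0085,-0.0336,0,0,0,-4],[0.14,0.0085,-0.0336,0,0,0,-4],[0.14,0.0085,-0.0336,0,0,0,-4],[0.14,0.0085,-0.0336,0,0,0,-4],[0.14,0.0085,-0.0336,0,0,0,-4],[0.14,0.0085,-0.0336,0,0,0,-4],[0.14,0.0085,-0.0336,0,0,0,-4],[0.14,0.0085,-0.0336,0,0,0,-4],[0.14,0.0085,-0.0336,0,0,0,-4],[0.14,0.0085,-0.0336,0,0,0,-4],[0.14,0.0085,-0.0336,0,0,0,-4],[0.14,0.0085,-0.0336,0,0,0,-4],[0.14,0.0085,-0.0336,0,0,0,-4],[0.14,0.0085,-0.0336,0,0,0,-4],[0.14,0.0085,-0.0336,0,0,0,-4],[0.14,0.0085,-0.0336,0,0,0,-4],[0.14,0.0085,-0.0336,0,0,0,-4]]}}

```text
time_s: 2.6
tcp_pos: [0.4689, -0.068, 0.2264]
eef_rot: [180.0, -0.0, -106.4]
contact_force: [0.9, 0.2, 0.1]
gripper_width: 0.0499
gripper_force: 0.0
```

Call:
{"api": "move_arm", "payload": {"plan": [[0.14,0,0,-0.04,0,0,0],[0.14,0,0,-0.04,0,0,0],[0.14,0,0,-0.04,0,0,0],[0.14,0,0,-0.04,0,0,0],[0.14,0,0,-0.03,0,0,0],[0.14,0,0,-0.02,0,0,0],[0.14,0,0,0,0,0,0],[0.14,0,0,0,0,0,0]]}}

```text
time_s: 3.6
tcp_pos: [0.4694, -0.0668, 0.0171]
eef_rot: [-180.0, 0.0, -106.3]
contact_force: [0.4, -0.5, 0.9]
gripper_width: 0.0498
gripper_force: 0.0
```

```bash
python3 - <<'E'
from h import *
out=[]
for n in('scene','side'):
    c=cap(n)
    x0,y0,x1,y1=(180,150,330,262) if n=='scene' else (230,180,380,292)
    out.append(cv2.resize(c['img'][y0:y1,x0:x1,::-1],(400,300),interpolation=cv2.INTER_CUBIC))
cv2.imwrite('pics/b.png',np.hstack(out))
print(telemetry.get_state()['contact_force'])
E
```

```text
[ 0.38552492  0.71362164 -1.31963245]
```

View pics/b.png

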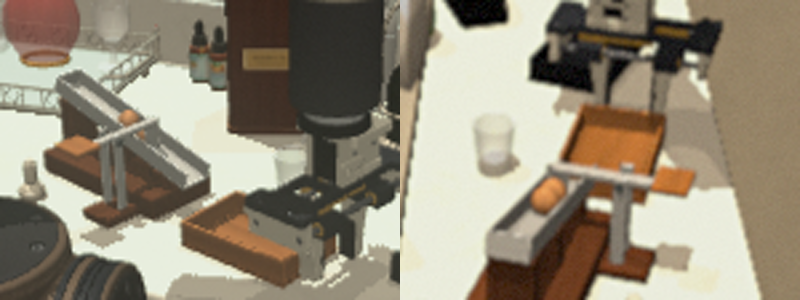

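The fingers stand just behind the tray's -y end, one either side of its centre line (side crop at about (600,85) and (657,85)). Now I'll push along the dispenser's y axis.

Call:
{"api": "move_arm", "payload": {"plan": [[0.14,0.0017,0.0057,-0.004,0,0,0],[0.14,0.0017,0.0057,0,0,0,0],[0.14,0.0017,0.0057,0,0,0,0],[0.14,0.0017,0.0057,0,0,0,0],[0.14,0.0017,0.0057,0,0,0,0],[0.14,0.0017,0.0057,0,0,0,0],[0.14,0.0017,0.0057,0,0,0,0],[0.14,0.0017,0.0057,0,0,0,0],[0.14,0.0017,0.0057,0,0,0,0],[0.14,0.0017,0.0057,0,0,0,0],[0.14,0.0017,0.0057,0,0,0,0],[0.14,0.0017,0.0057,0,0,0,0],[0.14,0.0009,0.0028,0,0,0,0],[0.14,0,0,0,0,0,0]]}}

```text
time_s: 5.45
tcp_pos: [0.4908, 0.0048, 0.0127]
eef_rot: [-180.0, 0.0, -106.3]
contact_force: [0.3, 0.3, 0.6]
gripper_width: 0.0498
gripper_force: 0.0
```

Call:
{"api": "move_arm", "payload": {"plan": [[0.14,0.0009,0.0029,0,0,0,0],[0.14,0.0009,0.0029,0,0,0,0],[0.14,0.0006,0.0019,0,0,0,0],[0.14,0.0006,0.0019,0,0,0,0],[0.14,0,0,0,0,0,0]]}}

```text
time_s: 6.08
tcp_pos: [0.491, 0.0107, 0.0127]
eef_rot: [179.8, -0.3, -106.4]
contact_force: [-2.9, -22.6, 11.8]
gripper_width: 0.0502
gripper_force: 11.0
```

Call:
{"api": "move_arm", "payload": {"plan": [[0.14,0.0006,0.0019,0,0,0,0],[0.14,0,0,0,0,0,0]]}}

```text
time_s: 6.32
tcp_pos: [0.4906, 0.0109, 0.0127]
eef_rot: [179.7, -0.4, -106.5]
contact_force: [-3.1, -30.9, 14.6]
gripper_width: 0.05
gripper_force: 15.3
```

Call:
{"api": "move_arm", "payload": {"plan": [[0.14,0.0006,0.0019,0,0,0,0],[0.14,0,0,0,0,0,0]]}}

```text
time_s: 6.58
tcp_pos: [0.4903, 0.0112, 0.0128]
eef_rot: [179.7, -0.6, -106.5]
contact_force: [-1.5, -41.0, 19.1]
gripper_width: 0.0503
gripper_force: 20.1
```

Firm contact. I'll back off gently, rise and check the tray.

Call:
{"api": "move_arm", "payload": {"plan": [[0.14,-0.0015,-0.006,0,0,0,0],[0.14,-0.003,-0.01,0,0,0,0],[0.14,-0.006,-0.02,0,0,0,0],[0.14,-0.003,-0.01,0.02,0,0,0],[0.14,0,0,0.04,0,0,0],[0.14,0,0,0.05,0,0,0],[0.14,0,0,0.05,0,0,0],[0.14,0,0,0.04,0,0,0],[0.14,0,0,0,0,0,0]]}}

```text
time_s: 7.7
tcp_pos: [0.4827, -0.0282, 0.2159]
eef_rot: [-179.7, 0.2, -106.2]
contact_force: [0.0, 0.7, -1.4]
gripper_width: 0.0499
gripper_force: 0.0
```

```bash
python3 - <<'E'
from h import *
out=[]
o=np.array([.548,.165]);a=np.radians(73.2);ay=np.array([np.cos(a),np.sin(a)]);ax=np.array([ay[1],-ay[0]])
for n in('scene','side'):
    c=cap(n);P=pts(c);hsv=cv2.cvtColor(c['img'],cv2.COLOR_RGB2HSV)
    D=np.stack([(P[...,:2]-o)@ax,(P[...,:2]-o)@ay],-1)
    t=(c['depth']>0)&(abs(D[...,0])<.08)&(D[...,1]<-.001)&(D[...,1]>-.19)&(P[...,2]>.008)&(P[...,2]<.036)&(hsv[...,1]>100)
    Q=D[t]; print(n,len(Q),cv2.minAreaRect((Q*1000).astype(np.float32)),np.percentile(Q,[1,99],axis=0).round(4))
    x0,y0,x1,y1=(180,150,330,262) if n=='scene' else (230,180,380,292)
    out.append(cv2.resize(c['img'][y0:y1,x0:x1,::-1],(400,300),interpolation=cv2.INTER_CUBIC))
cv2.imwrite('pics/c.png',np.hstack(out))
print(telemetry.get_state()['tcp_pos'])
E
```

```text
scene 597 ((-12.257183074951172, -78.49015045166016), (103.36583709716797, 151.84043884277344), 0.8569689393043518) [[-0.0626 -0.1538]
 [ 0.0383 -0.0039]]
side 350 ((-7.361637115478516, -78.34410858154297), (97.77088165283203, 154.390869140625), 0.32310810685157776) [[-0.0559 -0.1548]
 [ 0.0413 -0.005 ]]
[ 0.48060175 -0.02838954  0.2124373 ]
```

View pics/c.png

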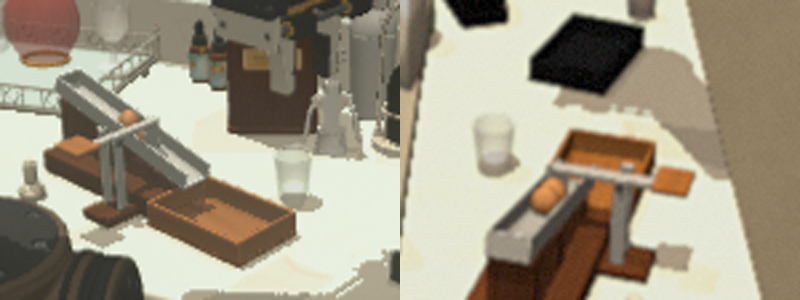

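The tray is home: in the dispenser frame it's at x ≈ -10 mm, y ≈ -77 mm, parallel within 1°. The picture shows its end under the chute lip, with both balls still behind the gate. Now to the paddle, with the fingers shut and turned across the beam.

Call:
{"api": "move_arm", "payload": {"plan": [[-1,-0.0023,0.0196,0,0,0,6.4],[-1,-0.0023,0.0196,0,0,0,6.4],[-1,-0.0023,0.0196,0,0,0,6.4],[-1,-0.0023,0.0196,0,0,0,6.4],[-1,-0.0023,0.0196,0,0,0,6.4],[-1,-0.0023,0.0196,0,0,0,6.4],[-1,-0.0023,0.0196,0,0,0,6.4],[-1,-0.0023,0.0196,0,0,0,6.4],[-1,-0.0023,0.0196,0,0,0,6.4],[-1,-0.0023,0.0196,0,0,0,6.4],[-1,-0.0023,0.0196,0,0,0,6.4],[-1,-0.0023,0.0196,0,0,0,6.4],[-1,-0.0023,0.0196,0,0,0,6.4],[-1,-0.0023,0.0196,0,0,0,6.4],[-1,0,0,0,0,0,0],[-1,0,0,0,0,0,0]]}}

```text
time_s: 9.8
tcp_pos: [0.4483, 0.2454, 0.2114]
eef_rot: [179.9, 0.1, -16.8]
contact_force: [0.3, 0.1, -0.1]
gripper_width: 0.0003
gripper_force: 0.0
```

Descend to about 10 mm above the paddle, then take one check picture.

Call:
{"api": "move_arm", "payload": {"plan": [[-1,0,0,-0.03,0,0,0],[-1,0,0,-0.03,0,0,0],[-1,0,0,-0.02,0,0,0],[-1,0,0,-0.011,0,0,0],[-1,0,0,0,0,0,0]]}}

```text
time_s: 10.42
tcp_pos: [0.4486, 0.2455, 0.121]
eef_rot: [179.9, 0.0, -16.7]
contact_force: [0.5, -0.2, 0.6]
gripper_width: 0.0005
gripper_force: 0.0
```

```bash
python3 - <<'E'
from h import *
out=[]
for n in('scene','side'):
    c=cap(n)
    x0,y0,x1,y1=(180,150,330,262) if n=='scene' else (230,180,380,292)
    out.append(cv2.resize(c['img'][y0:y1,x0:x1,::-1],(400,300),interpolation=cv2.INTER_CUBIC))
cv2.imwrite('pics/d.png',np.hstack(out))
print(telemetry.get_state()['tcp_pos'])
E
```

```text
[0.44918798 0.24629413 0.12223609]
```

View pics/d.png

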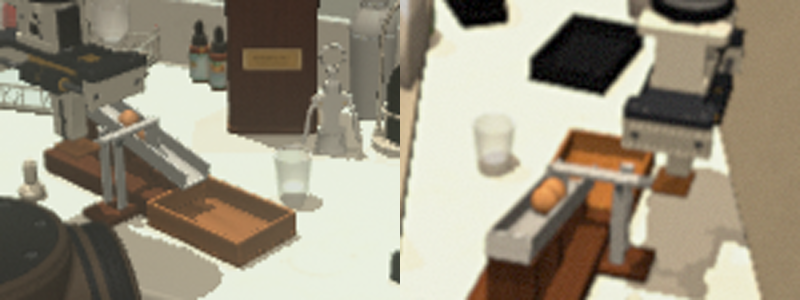

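The fingertips hover just over the paddle (side crop at about (680,172)), clear of the post and beam. Pressing now.

Call:
{"api": "move_arm", "payload": {"plan": [[-1,0,0,-0.006,0,0,0],[-1,0,0,-0.005,0,0,0],[-1,0,0,-0.005,0,0,0],[-1,0,0,-0.005,0,0,0],[-1,0,0,-0.005,0,0,0],[-1,0,0,-0.004,0,0,0],[-1,0,0,-0.002,0,0,0],[-1,0,0,0,0,0,0]]}}

```text
time_s: 11.52
tcp_pos: [0.4492, 0.2462, 0.0897]
eef_rot: [-180.0, -0.0, -16.7]
contact_force: [-0.6, -0.1, 5.1]
gripper_width: 0.0005
gripper_force: 2.1
```

Call:
{"api": "move_arm", "payload": {"plan": [[-1,0,0,-0.002,0,0,0],[-1,0,0,0,0,0,0]]}}

```text
time_s: 11.78
tcp_pos: [0.4492, 0.2463, 0.0879]
eef_rot: [-180.0, -0.0, -16.7]
contact_force: [0.8, -0.6, 5.0]
gripper_width: 0.0002
gripper_force: 2.2
```

Force is 5 N, close to the 6 N expected at the end stop. I'll press one more step and hold.

Call:
{"api": "move_arm", "payload": {"plan": [[-1,0,0,-0.0015,0,0,0],[-1,0,0,0,0,0,0],[-1,0,0,0,0,0,0],[-1,0,0,0,0,0,0],[-1,0,0,0,0,0,0],[-1,0,0,0,0,0,0],[-1,0,0,0,0,0,0],[-1,0,0,0,0,0,0],[-1,0,0,0,0,0,0],[-1,0,0,0,0,0,0],[-1,0,0,0,0,0,0],[-1,0,0,0,0,0,0],[-1,0,0,0,0,0,0],[-1,0,0,0,0,0,0],[-1,0,0,0,0,0,0],[-1,0,0,0,0,0,0],[-1,0,0,0,0,0,0],[-1,0,0,0,0,0,0]]}}

```text
time_s: 14.02
tcp_pos: [0.4494, 0.2463, 0.0867]
eef_rot: [-180.0, -0.1, -16.7]
contact_force: [1.2, -1.2, 6.7]
gripper_width: 0.0005
gripper_force: 2.8
```

```bash
python3 - <<'E'
from h import *
out=[]
for n in('scene','side'):
    c=cap(n)
    x0,y0,x1,y1=(180,150,330,262) if n=='scene' else (230,180,380,292)
    out.append(cv2.resize(c['img'][y0:y1,x0:x1,::-1],(400,300),interpolation=cv2.INTER_CUBIC))
cv2.imwrite('pics/e.png',np.hstack(out))
E
```

```text
(no output)
```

View pics/e.png

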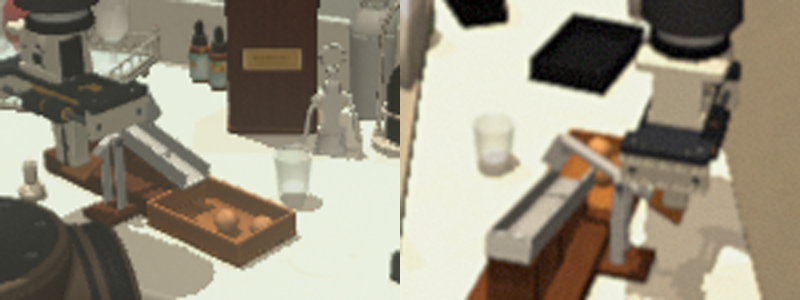

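The chute is empty and both balls are in the tray (scene crop at about (227,219) and (260,223)). Releasing now: straight up, slowly at first.

Call:
{"api": "move_arm", "payload": {"plan": [[-1,0,0,0.006,0,0,0],[-1,0,0,0.006,0,0,0],[-1,0,0,0.008,0,0,0],[-1,0,0,0.01,0,0,0],[-1,0,0,0.03,0,0,0],[-1,0,0,0.04,0,0,0],[-1,0,0,0.04,0,0,0],[-1,0,0,0,0,0,0],[-1,0,0,0,0,0,0],[-1,0,0,0,0,0,0],[-1,0,0,0,0,0,0],[-1,0,0,0,0,0,0]]}}

```text
time_s: 15.62
tcp_pos: [0.4486, 0.246, 0.2256]
eef_rot: [179.9, 0.0, -16.7]
contact_force: [0.7, 1.2, -1.1]
gripper_width: 0.0005
gripper_force: 0.0
```

```bash
python3 - <<'E'
from h import *
out=[]
o=np.array([.548,.165]);a=np.radians(73.2);ay=np.array([np.cos(a),np.sin(a)]);ax=np.array([ay[1],-ay[0]])
for n in('scene','side'):
    c=cap(n);P=pts(c);hsv=cv2.cvtColor(c['img'],cv2.COLOR_RGB2HSV)
    D=np.stack([(P[...,:2]-o)@ax,(P[...,:2]-o)@ay],-1)
    t=(c['depth']>0)&(abs(D[...,0])<.08)&(D[...,1]<-.001)&(D[...,1]>-.19)&(P[...,2]>.008)&(P[...,2]<.036)&(hsv[...,1]>100)
    print(n,cv2.minAreaRect((D[t]*1000).astype(np.float32)))
    x0,y0,x1,y1=(180,150,330,262) if n=='scene' else (230,180,380,292)
    out.append(cv2.resize(c['img'][y0:y1,x0:x1,::-1],(400,300),interpolation=cv2.INTER_CUBIC))
cv2.imwrite('pics/f.png',np.hstack(out))
E
```

```text
scene ((-11.007373809814453, -78.45783996582031), (151.225830078125, 104.11837768554688), 89.74651336669922)
side ((-7.1548309326171875, -79.82304382324219), (154.7473907470703, 98.28128814697266), 89.888427734375)
```

View pics/f.png

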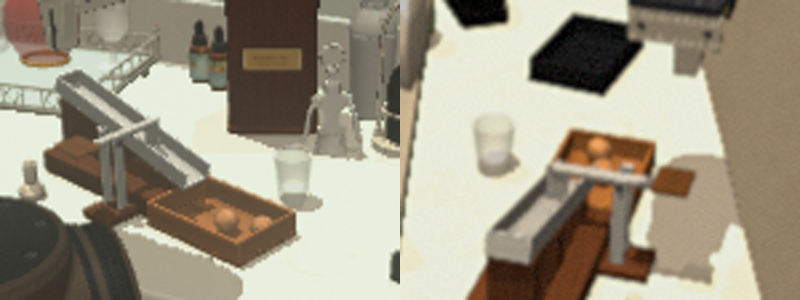

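The paddle is level again, so the gate is shut. Both balls lie in the tray, the tray is still home, and the arm is clear.

```bash
python3 -c "
from h import *
print(workorder.close_job())"
```

```text
the job is handed in; nothing more can be done
None
```

I pushed the tray home and pressed the paddle until both balls rolled into it; the gate then dropped shut, and I handed the job in at about 16 s with the arm clear (no verdict came back).

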